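# Slide the cracked solar module into the scrap bin

## Robot

A 6-joint arm with a two-finger parallel gripper is mounted at the origin on the work surface. World frame = base frame: x ahead of the robot, y to its left, z up, the work surface at z = 0. Lengths are in m, angles in degrees, forces in N, time in s.
With the tool pointing down it reaches from about 0.375 to 0.9 m from the base axis. Payload 3.1 kg.
Tool frame: the origin (TCP) lies midway between the tips of the shut fingers; the grasp point (between the pads) lies 19 mm behind it (arm.grasp_offset is the z of the grasp point in the tool frame, in m); z points along the fingers, y is the direction in which the jaws open and shut (so a half turn about z gives the same grasp; the last joint's range is limited). The gripper opens to 85 mm and grips with 20 to 120 N. Pads are 22 mm wide; open, the fingers measure 114 mm over their backs; the gripper's body (76 mm by 85 mm) begins 54 mm behind the grasp point. The pads swing forward as they close: fully open they stand 13 mm farther back than shut.
Start: joints at [-74.513, 30.224, 82.088, -0, 67.689, -10.227], TCP at [0.271, -0.563, 0.231] pointing down, gripper open.
Joint ranges: [-176.69, 176.69], [-43.24, 126.21], [12.49, 139.97], [-82, 262], [0, 151.66], [-163.58, 163.58]. Speed limits (degrees/s): [159.86, 159.86, 180, 180, 180, 180].

## Interface

Orientations are given as a 3x3 rotation matrix whose columns are the frame's x, y, z axes.
In Python, from rig import arm gives the robot as it stands.
- The arm moves only by the tool jog_arm, never from a script. Its argument "series" is a list of rows, each an object with "jaw": the closure, from -1 (fully open) to 1 (shut), so that 0 is half open; "xyz": the shift along the tool's x, y, z in units of 30 cm (1.0 is 30 cm), a list of three; "roll": the turn about the tool's z in units of pi rad (1.0 is pi rad). In form: [{"jaw": jaw, "xyz": [x, y, z], "roll": roll}, ...]. A call has 1 to 10 rows; each row shifts and turns the commanded pose from where the row before left it, along the tool's axes as they then stand; what a row does not reach is not made up. A row lasts 1/10 s, in which the tool goes at most 50 mm and 8.59 degrees, less where a joint would pass 70% of its speed; a pose out of reach is approached as far as the arm can. A call with a number of a shift or a turn outside -1 to 1 is refused whole. A call with a gripper value outside its range is refused whole. The fingers move at their own pace and stop on an object; "grip_force" is the grip in N (left out, the last holds). Time passes only in rows, so rows that do not move let the fingers close. It gives the time, the measured TCP pose, the force and the opening at its end, in the units of the state.
- arm.read_state(): the state, without advancing time (a new reading comes with each control period).
- arm.get_image(name): name is "scene" or "side" or "wrist"; returns a dict with "color" (480x640x3 uint8, red, green, blue), "range_z" (480x640 float32, m along the optical axis (not along the pixel's ray), 0 where there is no reading), "fx", "fy", "cx", "cy" (pixels), "origin" and "attitude" of the camera in the world. Camera axes: x right, y down, z forward; pixel columns grow to the right and rows downward; lengths in m; the calibration is good to about 2 mm. A picture is of the moment at which its call begins.
- arm.close_job(): hands the job in, once; it reports no verdict.
The state is a dict: "clock": time; "joint_pos": joint angles; "joint_velocities": joint speeds; "effort": joint torques, N m; "eef_pos": TCP position; "orientation": TCP orientation; "contact_force": force on the tool from outside, world axes, zero at the start; "moment": the same for the moment, N m; "finger_gap": finger opening in m.
Only numpy, scipy, OpenCV 4.12 (cv2) and the standard library are available. Lean on these libraries where they do the work, as an engineer would, in place of code of your own. Each camera call takes 0.05 s, during which the arm holds its last target. There are 200 camera calls.

## Task

The little solar module that has been shoved halfway under the field radio is cracked and has to go. First save the brass wing nut lying on it: put it in the round metal parts dish. Then slide the module out from under the radio by light fingertip pressure on its glass and on over the edge of the cart, so that it drops into the yellow bin hung below: a press of about 10 N carries it along, more than 20 N, even for a moment, shatters it; leave the radio's red test switch unpressed and everything else where it is.

Things in the scene. Friction and masses are not known exactly. Their poses are not given: they have to be found in the camera images.
- cart: Steel cart, flat top 580 x 860 mm without a rim. Origin on the top surface at the straight edge the bin hangs from (work edge). x runs along that edge (top from -230 to +350 mm), y points inward over the top, z is its normal. Its height differs from time to time, and on the uneven floor it leans down towards the work edge by 1.4 degrees.
- module: Cracked frameless solar module, dark blue cells under glass, 120 mm (x) by 170 mm (y), 5 to 9 mm thick (feel for its top), about 0.3 kg. Origin: centre of its underside. Its rear (+y) 55 to 75 mm lie under the radio; its front edge (-y) is 120 to 170 mm from the work edge. Too wide to grip. Pressed with less than about 8 N a finger may skid on it; over 20 N, or touching down faster than about 10 mm/s, shatters it. Pulled near its front it trails behind the finger.
- wing_nut: Brass wing nut lying on the free part of the module, 0.045 kg. Origin at the centre of its underside; hub 18 mm in diameter and 13 mm high; wings along x, 50 mm over all, 5 mm thick (y), up to 24 mm high (z up).
- dish: Round bare-metal parts dish on the cart behind the radio, loose, 112 mm outer diameter at the rim, 28 mm high, wall 3 mm, floor 4 mm thick. Origin at the centre of its underside.
- bin: Yellow open scrap bin hung on the cart's side below the work edge, 280 mm (x, along the edge) by 250 mm (y) by 140 mm high, wall 5 mm. Origin at the centre of its underside; rim 140 mm above it and 45 mm below the cart top; its +y wall is at the cart's edge.
- radio: Olive field radio, heavy, does not move. Origin: centre of its underside, at cart-top height; 300 mm (x) by 220 mm (y), top at 150 mm, folded handle to 160 mm; on four round feet 24 mm across, 14 mm high, at x +-130, y +-88 mm. Its face is the -y side (y = -110 mm), towards the work edge; knobs, side guards and switch stand out up to 20 mm from it.
- test_switch (a joint): Red push-button test switch on the radio's face, right half (radio x = +98 mm, z = 105 mm). Travel inward in m: 0 = out, 0.005 = fully pressed. To be left alone.
- handheld: Orange handheld transceiver lying on the cart near the work edge, far side, 110 x 58 x 34 mm plus a 90 mm antenna. Origin at the centre of the case's underside. Bystander.
- whip: Black collapsed whip antenna, 190 mm long, 14 mm thick, lying on the cart's near side. Origin under its middle. Bystander.
- stake: Galvanized angle-section ground stake, about 280 mm long, 20 mm high, lying on the cart behind the radio. Origin under its middle. Bystander.
- adapter: Small steel coaxial adapter standing upright, 19 mm in diameter, 36 mm high. Origin at the centre of its underside. Bystander.
- driver: Screwdriver with a red handle, 170 mm long, lying on the cart behind the dish. Origin under its middle. Bystander.

How it is judged (in metres and radians):
On the way, in this order (a step that is already met when the one before it is completed fails the run):
1. the wing nut lies in the dish, let go (horizontal distance between wing_nut and dish below 0.046 m and z of wing_nut in the frame of dish below 0.03 m and contact force between the fingers and wing_nut below 0.05 N), for 0.2 s.
2. the module is drawn clear of the radio, still on the cart (y of module in the frame of radio below -0.205 m and z of module in the frame of cart above -0.01 m), for 0.1 s.
At the end, for the whole second after the job is handed in: The module is at rest inside the bin (its centre between the bin's walls and at least 40 mm below the rim), and the wing nut lies in the dish (within 46 mm of its centre and less than 30 mm above its underside), let go (all of step 1 and x of module in the frame of bin between -0.135 and 0.135 m and y of module in the frame of bin between -0.122 and 0.122 m and z of module in the frame of bin between 0 and 0.1 m and linear speed of module below 0.03 m/s); the robot touches nothing.
It fails at once if the glass is pressed with more than 20 N by the robot (contact force between any of the fingers, the arm and module above 20 N).
It fails at once if the red test switch is pressed (2 mm or more) (value of joint test_switch above 0.002 m).
It fails at once if a bystander (handheld, whip, stake, adapter, screwdriver) is moved by more than 25 mm, or the dish by more than 40 mm (distance of any of handheld, whip, stake, adapter, driver from where it was at the start of the episode above 0.025 m or distance of dish from where it was at the start of the episode above 0.04 m).
It also fails if it takes over 72 s, if anything falls off the work surface, if the arm or the gripper's body presses on something with over 40 N, if the wrist force passes 120 N, or if a joint passes its speed limit or range.

## Working session

There is one attempt and no reset: what is moved stays moved. The work goes in short steps, Python scripts to look and compute and a tool call to move; the robot and the scene stay as the last step left them, time stands still between calls to the robot, and variables do not carry over. Pictures are saved under pics/ and viewed, about 8 in all and at most 12, crops included, and the job is handed in when it is done.

Besides the shell and the picture viewer there is one more tool, called after "Request:" by a JSON object that holds its "name" and its "arguments". jog_arm: Moves the arm, as the interface text tells. Shifts and turns lie within -1 to 1; 1 stands for 30 cm of shift or pi rad of turn. Its arguments: {"type":"object","properties":{"series":{"type":"array"},"grip_force":{"type":"number"}},"required":["series"]}

```bash
ls; mkdir -p pics; cat > h.py <<'E'
import numpy as np,cv2
from rig import arm
def snap(n,f):
    d=arm.get_image(n); cv2.imwrite(f'pics/{f}.png',d['color'][:,:,::-1]); np.savez(f'{f}.npz',**d); return d
def pt(d,u,v,z=None):
    z=d['range_z'][int(v),int(u)] if z is None else z
    p=np.array([(u-d['cx'])/d['fx']*z,(v-d['cy'])/d['fy']*z,z]).ravel()
    return np.array(d['attitude']).reshape(3,3)@p+np.array(d['origin']).ravel()
def cloud(d):
    v,u=np.mgrid[0:480,0:640]; z=d['range_z']
    P=np.stack([(u-d['cx'])/d['fx']*z,(v-d['cy'])/d['fy']*z,z],-1)
    return P@np.array(d['attitude']).reshape(3,3).T+np.array(d['origin']).ravel()
E
python3 - <<'E'
from h import *
print(arm.read_state())
for n in ['scene','side','wrist']:
    d=snap(n,n+'0'); print(n,d['origin'],d['attitude'],d['fx'])
E
```

```text
pics
{'clock': 0.0, 'joint_pos': array([-7.45140160e+01,  3.02784000e+01,  8.21570248e+01,  6.67142866e-04,
        6.76873423e+01, -1.02267466e+01]), 'joint_velocities': array([ 0.06578477, -0.04645347,  0.05524477, -0.0181151 ,  0.08428776,
        0.0463188 ]), 'effort': array([ 4.95109634e-04, -4.42341721e+01, -1.78028458e+01, -2.42283986e-04,
        8.62817484e-03, -1.01950610e-05]), 'eef_pos': array([ 0.27100427, -0.56240073,  0.23033612]), 'orientation': array([[ 9.00982677e-01,  4.33854700e-01, -5.61722541e-04],
       [ 4.33854887e-01, -9.00980389e-01,  2.06777606e-03],
       [ 3.91013371e-04, -2.10673648e-03, -9.99997704e-01]]), 'contact_force': array([-0.57373852,  0.13088144, -0.4630074 ]), 'moment': array([-0.00576741,  0.06216549, -0.01868596]), 'finger_gap': 0.08541245666828684}
scene [ 0.86054961 -0.41188629  0.89857121] [[ 0.82304133  0.48223731 -0.30008358]
 [ 0.56794188 -0.69250377  0.44483767]
 [ 0.00670831 -0.53654982 -0.84384198]] 443.0661983816777
side [-0.57671246  0.25350715  1.09016222] [[-0.17613299 -0.67824148  0.71341829]
 [-0.98434189  0.11624322 -0.13250868]
 [ 0.00694284 -0.72558666 -0.68809577]] 586.0150561191898
wrist [ 0.32854394 -0.53448618  0.37403331] [[ 0.43355048 -0.8700586  -0.23458904]
 [-0.90112307 -0.41956536 -0.10927998]
 [-0.00334545  0.25877199 -0.96593264]] 421.73622351245814
```

View pics/scene0.png

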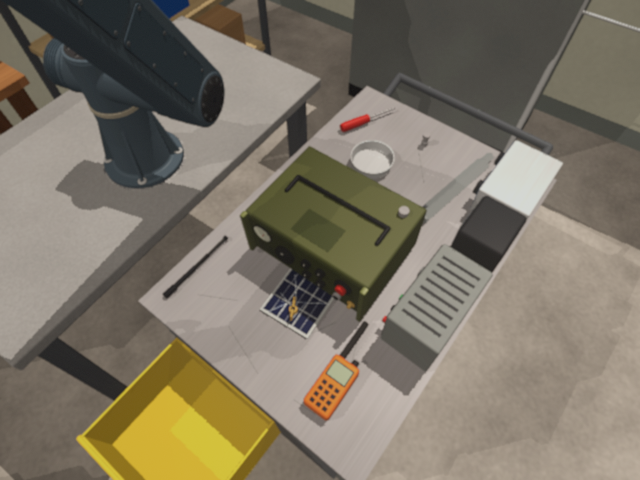

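View pics/side0.png

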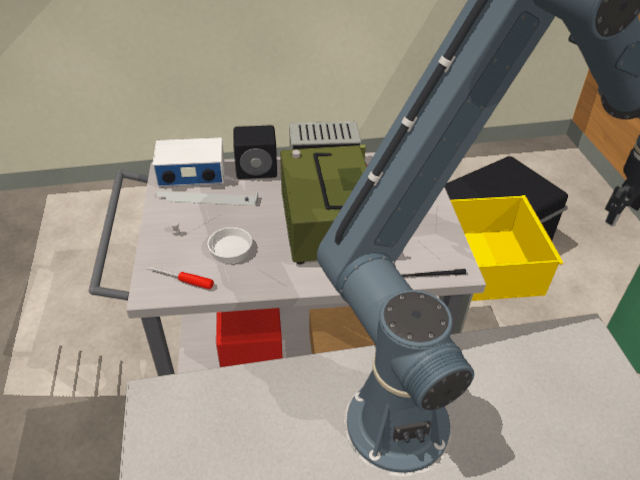

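The scene view shows the module at (298,302) with the nut at (293,308), the dish at (372,160), the radio between them and the bin at lower left. The side view confirms the dish at (230,245).

```bash
python3 - <<'E'
from h import *
d=dict(np.load('scene0.npz')); C=cloud(d)
# cart plane fit
m=np.zeros((480,640),np.uint8); cv2.fillPoly(m,[np.array([[215,290],[240,270],[255,300],[300,345],[295,370],[240,350]])],1)
P=C[m>0]; P=P[np.isfinite(P).all(1)]
for _ in range(3):
    A=np.c_[P[:,:2],np.ones(len(P))]; k=np.linalg.lstsq(A,P[:,2],rcond=None)[0]; r=P[:,2]-A@k; P=P[abs(r)<.006]
print('plane',k,'rms',r.std(),len(P), 'tilt deg',np.degrees(np.hypot(k[0],k[1])))
h=C[...,2]-(C[...,0]*k[0]+C[...,1]*k[1]+k[2])
np.save('plane.npy',k)
def onplane(u,v,hh=0):
    r=np.array(d['attitude'])@np.array([(u-d['cx'])/d['fx'],(v-d['cy'])/d['fy'],1]); o=np.array(d['origin'])
    t=(k[0]*o[0]+k[1]*o[1]+k[2]+hh-o[2])/(r[2]-k[0]*r[0]-k[1]*r[1]); return o+t*r
for n,u,v,hh in [('edgeL',142,300,0),('edgeR',350,479,0),('modFL',262,307,.007),('modFR',308,335,.007),('modBR',333,297,.007),('nut',293,308,.01),('dish',372,160,.028),('radTL',245,213,.15),('radTR',361,290,.15),('radBR',424,216,.15),('radBL',312,150,.15),('switch',340,290,.105),('adapter',425,140,.036)]:
    print(n,onplane(u,v,hh).round(4),'cloud',C[v,u].round(4),'h',h[v,u].round(4))
# dish rim circle fit
w=np.zeros_like(m); cv2.rectangle(w,(345,135),(400,185),1,-1)
Q=C[(w>0)&(h>.02)&(h<.034)]; A=np.c_[2*Q[:,:2],np.ones(len(Q))]; s=np.linalg.lstsq(A,(Q[:,:2]**2).sum(1),rcond=None)[0]; print('dish fit',s[:2],np.sqrt(s[2]+s[0]**2+s[1]**2),len(Q))
w[:]=0; cv2.rectangle(w,(275,285),(315,325),1,-1)
Q=C[(w>0)&(h>.012)&(h<.05)]; print('nut pts',len(Q),Q.mean(0),Q.min(0),Q.max(0))
c=cv2.resize(d['color'][200:400,170:400][:,:,::-1],None,fx=3.4,fy=3,interpolation=cv2.INTER_CUBIC); cv2.imwrite('pics/crop1.png',c)
E
```

```text
plane [ 0.00826869 -0.05294054  0.00901719] rms 0.001414821918777269 1000 tilt deg 3.0700443240071995
edgeL [ 0.323  -0.299   0.0275] cloud [ 0.32   -0.2984  0.0227] h -0.0048
edgeR [ 0.8707 -0.331   0.0337] cloud [ 0.8708 -0.3298  0.0215] h -0.0122
modFL [ 0.5441 -0.1661  0.0293] cloud [ 0.5448 -0.1666  0.0312] h 0.0088
modFR [ 0.6602 -0.161   0.03  ] cloud [ 0.6602 -0.161   0.0301] h 0.0071
modBR [ 0.6536 -0.0592  0.0246] cloud [ 0.6657 -0.0797  0.0756] h 0.0568
nut [ 0.5999 -0.131   0.0309] cloud [ 0.6039 -0.1354  0.0445] h 0.0233
dish [0.5175 0.3289 0.0239] cloud [0.5228 0.3174 0.0375] h 0.0409
radTL [ 0.436  -0.0631  0.166 ] cloud [ 0.4423 -0.0682  0.1767] h 0.1604
radTR [ 0.7219 -0.0768  0.1691] cloud [ 0.7229 -0.0794  0.1746] h 0.1554
radBR [0.7372 0.1452 0.1574] cloud [0.739  0.1373 0.168 ] h 0.1601
radBL [0.4403 0.1665 0.1538] cloud [0.4552 0.1459 0.1804] h 0.1753
switch [ 0.68   -0.0792  0.1238] cloud [ 0.6842 -0.087   0.142 ] h 0.1227
adapter [0.5988 0.4737 0.0249] cloud [0.6103 0.4349 0.0632] h 0.0721
dish fit [0.5433171  0.38690186] 0.12275665203106276 7
nut pts 830 [ 0.59537047 -0.10718161  0.03527642] [ 0.53931102 -0.16179947  0.03047139] [ 0.65162782 -0.06049229  0.05877257]
```

View pics/crop1.png

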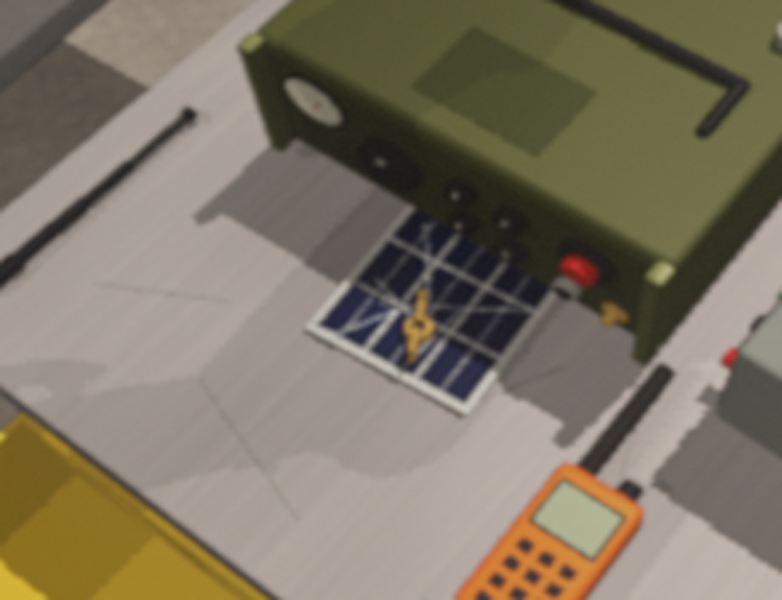

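```bash
python3 - <<'E'
from h import *
d=dict(np.load('scene0.npz')); C=cloud(d)
X,Y,Z=C[...,0],C[...,1],C[...,2]
def fit(P,it=6,t=.005):
    for _ in range(it):
        A=np.c_[P[:,:2],np.ones(len(P))]; k=np.linalg.lstsq(A,P[:,2],rcond=None)[0]; r=P[:,2]-A@k; P=P[abs(r)<t] 
    return k,len(P),r.std()
V,U=np.mgrid[0:480,0:640]
base=(d['range_z']>0)&(Z>-.02)&(Z<.08)&(U>150)&(V>110)
# seed with tilt
best=max(np.arange(-.02,.08,.002),key=lambda c:(abs(Z-.0244*(Y+.3)-c)[base]<.004).sum()); print('z edge',best)
P=C[base&(abs(Z-.0244*(Y+.3)-best)<.008)]
k,n,s=fit(P); print(k,n,s); np.save('plane.npy',k)
h=Z-(X*k[0]+Y*k[1]+k[2])
o=np.array(d['origin'])
def onplane(u,v,hh=0):
    r=np.array(d['attitude'])@np.array([(u-d['cx'])/d['fx'],(v-d['cy'])/d['fy'],1])
    t=(k[0]*o[0]+k[1]*o[1]+k[2]+hh-o[2])/(r[2]-k[0]*r[0]-k[1]*r[1]); return o+t*r
cr=lambda a,b:(170+a/3.4,200+b/3)
for n,p,hh in [('edgeL',(142,300),0),('edgeR',(350,479),0),('edgeM',cr(0,385),0),('edgeM2',cr(280,600),0),('modFL',cr(308,326),.007),('modFR',cr(467,413),.007),('modBR',cr(552,295),.007),('modBL',cr(405,207),.007),('hub',cr(419,325),.02),('wing1',cr(423,292),.031),('wing2',cr(410,360),.031),('dish',(372,155),.028),('radTL',(243,213),.15),('radTR',(361,290),.15),('radBR',(424,216),.15),('radBL',(312,150),.15),('adapter',(425,136),.036),('binL',(178,344),-.045),('binR',(276,432),-.045),('binFL',(80,437),-.045)]:
    print(n,onplane(*p,hh).round(4),'cloudh',h[int(p[1]),int(p[0])].round(4))
w=(U>345)&(U<400)&(V>135)&(V<185)
Q=C[w&(h>.015)&(h<.04)]
s=np.linalg.lstsq(np.c_[2*Q[:,:2],np.ones(len(Q))],(Q[:,:2]**2).sum(1),rcond=None)[0]; print('dish fit',s[:2],np.sqrt(s[2]+s[0]**2+s[1]**2),len(Q),Q.mean(0))
w=(U>275)&(U<315)&(V>285)&(V<325)&(X>.54)
col=d['color'].astype(int); br=(col[...,0]>col[...,2]+45)&w
Q=C[br]; print('nut brass',len(Q),Q.mean(0)); 
for u,v in zip(U[br],V[br]): print((u,v),C[v,u].round(3),h[v,u].round(3),end=' ; ')
E
```

```text
z edge 0.021999999999999967
[0.0013472  0.02538033 0.02849729] 44624 0.0016939566025246265
edgeL [ 0.3192 -0.2982  0.0214] cloudh 0.0013
edgeR [ 0.8708 -0.3298  0.0213] cloudh 0.0002
edgeM [ 0.4145 -0.31    0.0212] cloudh -0.0006
edgeM2 [ 0.6461 -0.3238  0.0211] cloudh -0.0153
modFL [ 0.545  -0.1715  0.0319] cloudh 0.0061
modFR [ 0.6629 -0.167   0.0322] cloudh 0.0026
modBR [ 0.6566 -0.0666  0.0347] cloudh 0.0051
modBL [ 0.5384 -0.0623  0.0346] cloudh 0.0062
hub [ 0.6052 -0.1362  0.0459] cloudh 0.0186
wing1 [ 0.5959 -0.1187  0.0573] cloudh 0.0318
wing2 [ 0.619  -0.163   0.0562] cloudh 0.0248
dish [0.5249 0.3086 0.065 ] cloudh 0.0039
radTL [ 0.4393 -0.0708  0.1773] cloudh 0.1522
radTR [ 0.7235 -0.0807  0.1774] cloudh 0.1472
radBR [0.7414 0.1262 0.1827] cloudh 0.135
radBL [0.4566 0.144  0.1828] cloudh 0.1476
adapter [0.6076 0.4344 0.0763] cloudh 0.0375
binL [ 0.4309 -0.3203 -0.0241] cloudh -0.0669
binR [ 0.7105 -0.3394 -0.0242] cloudh -0.1416
binFL [ 0.4043 -0.5609 -0.0302] cloudh -0.0481
dish fit [0.5269003  0.30361596] 0.05312521713177763 387 [0.52306307 0.31135713 0.06026928]
nut bra
[... 6277 characters left out ...]
.154  0.056] 0.03 ; (np.int64(292), np.int64(315)) [ 0.614 -0.151  0.052] 0.027 ; (np.int64(290), np.int64(316)) [ 0.612 -0.156  0.054] 0.029 ; (np.int64(291), np.int64(316)) [ 0.614 -0.155  0.056] 0.03 ; (np.int64(292), np.int64(316)) [ 0.614 -0.152  0.05 ] 0.024 ; (np.int64(290), np.int64(317)) [ 0.614 -0.158  0.054] 0.029 ; (np.int64(291), np.int64(317)) [ 0.616 -0.157  0.056] 0.031 ; (np.int64(292), np.int64(317)) [ 0.614 -0.152  0.044] 0.018 ; (np.int64(290), np.int64(318)) [ 0.614 -0.159  0.052] 0.027 ; (np.int64(291), np.int64(318)) [ 0.616 -0.157  0.051] 0.025 ; (np.int64(290), np.int64(319)) [ 0.614 -0.159  0.047] 0.022 ; (np.int64(291), np.int64(319)) [ 0.617 -0.159  0.05 ] 0.025 ;
```

```bash
python3 - <<'E'
from h import *
d=dict(np.load('scene0.npz')); C=cloud(d); X,Y,Z=C[...,0],C[...,1],C[...,2]
ok=d['range_z']>0
for x in np.arange(.43,.74,.02):
    s=ok&(abs(X-x)<.01)&(Z>.06)&(Z<.185)&(Y>-.2)&(Y<.0)
    i=np.argsort(Y[s])[:3]; print(x.round(2),s.sum(),C[s][i].round(3).tolist())
E
```

```text
0.43 74 [[0.439, -0.081, 0.157], [0.438, -0.081, 0.167], [0.438, -0.08, 0.17]]
0.45 601 [[0.44, -0.08, 0.168], [0.442, -0.08, 0.176], [0.443, -0.08, 0.156]]
0.47 448 [[0.478, -0.072, 0.151], [0.467, -0.072, 0.152], [0.473, -0.072, 0.138]]
0.49 477 [[0.499, -0.072, 0.135], [0.495, -0.072, 0.124], [0.498, -0.072, 0.153]]
0.51 432 [[0.519, -0.081, 0.114], [0.519, -0.08, 0.118], [0.504, -0.072, 0.14]]
0.53 489 [[0.537, -0.082, 0.13], [0.539, -0.082, 0.129], [0.533, -0.082, 0.118]]
0.55 545 [[0.543, -0.083, 0.129], [0.555, -0.083, 0.129], [0.547, -0.083, 0.129]]
0.57 517 [[0.56, -0.081, 0.115], [0.561, -0.079, 0.113], [0.56, -0.077, 0.118]]
0.59 525 [[0.594, -0.082, 0.135], [0.594, -0.082, 0.138], [0.591, -0.081, 0.131]]
0.61 551 [[0.601, -0.082, 0.13], [0.601, -0.081, 0.137], [0.601, -0.081, 0.132]]
0.63 603 [[0.635, -0.083, 0.135], [0.635, -0.083, 0.13], [0.628, -0.083, 0.139]]
0.65 565 [[0.657, -0.073, 0.138], [0.65, -0.073, 0.139], [0.647, -0.073, 0.156]]
0.67 578 [[0.68, -0.09, 0.137], [0.677, -0.09, 0.138], [0.679, -0.09, 0.141]]
0.69 636 [[0.689, -0.09, 0.136], [0.684, -0.089, 0.137], [0.682, -0.089, 0.134]]
0.71 605 [[0.701, -0.082, 0.072], [0.704, -0.082, 0.074], [0.703, -0.082, 0.078]]
0.73 889 [[0.738, -0.198, 0.061], [0.739, -0.195, 0.06], [0.739, -0.192, 0.06]]
```

Request:
{"name": "jog_arm", "arguments": {"series": [{"jaw":-1,"xyz":[0,0,0],"roll":0.046},{"jaw":-1,"xyz":[0,0,0],"roll":0.046},{"jaw":-1,"xyz":[0,0,0],"roll":0.046},{"jaw":-1,"xyz":[0,0,0],"roll":0.046},{"jaw":-1,"xyz":[0,0,0],"roll":0.046},{"jaw":-1,"xyz":[0,0,0],"roll":0.046},{"jaw":-1,"xyz":[0,0,0],"roll":0.046},{"jaw":-1,"xyz":[0,0,0],"roll":0.046},{"jaw":-1,"xyz":[0,0,0],"roll":0.046},{"jaw":-1,"xyz":[0,0,0],"roll":0.046}]}}

```text
clock: 1.15
eef_pos: [0.2711, -0.5628, 0.2309]
orientation: [[0.538, -0.843, -0.0], [-0.843, -0.538, 0.001], [-0.001, -0.0, -1.0]]
contact_force: [0.3, -0.9, 0.1]
finger_gap: 0.0852
```

Request:
{"name": "jog_arm", "arguments": {"series": [{"jaw":-1,"xyz":[0,0,0],"roll":0.046},{"jaw":-1,"xyz":[0,0,0],"roll":0.046},{"jaw":-1,"xyz":[0,0,0],"roll":0.046},{"jaw":-1,"xyz":[-0.09,-0.1,0],"roll":0},{"jaw":-1,"xyz":[-0.09,-0.1,0],"roll":0},{"jaw":-1,"xyz":[-0.09,-0.1,0],"roll":0},{"jaw":-1,"xyz":[-0.09,-0.1,0],"roll":0},{"jaw":-1,"xyz":[-0.09,-0.1,0],"roll":0},{"jaw":-1,"xyz":[-0.09,-0.1,0],"roll":0},{"jaw":-1,"xyz":[-0.09,-0.1,0],"roll":0}]}}

```text
clock: 2.15
eef_pos: [0.4533, -0.3449, 0.2311]
orientation: [[0.14, -0.99, -0.0], [-0.99, -0.14, 0.0], [-0.0, 0.0, -1.0]]
contact_force: [0.5, -1.4, 0.3]
finger_gap: 0.0852
```

Request:
{"name": "jog_arm", "arguments": {"series": [{"jaw":-1,"xyz":[-0.0987,-0.0997,0],"roll":0},{"jaw":-1,"xyz":[-0.0987,-0.0997,0],"roll":0},{"jaw":-1,"xyz":[-0.0987,-0.0997,0],"roll":0},{"jaw":-1,"xyz":[-0.0987,-0.0997,0],"roll":0},{"jaw":-1,"xyz":[-0.0987,-0.0997,0],"roll":0},{"jaw":-1,"xyz":[-0.0987,-0.0997,0],"roll":0},{"jaw":-1,"xyz":[0,0,0.08],"roll":0},{"jaw":-1,"xyz":[0,0,0.08],"roll":0},{"jaw":-1,"xyz":[0,0,0.08],"roll":0},{"jaw":-1,"xyz":[0,0,0],"roll":0}]}}

```text
clock: 3.15
eef_pos: [0.6026, -0.1439, 0.1556]
orientation: [[0.141, -0.99, -0.008], [-0.99, -0.141, 0.003], [-0.005, 0.007, -1.0]]
contact_force: [-0.8, 0.2, -0.4]
finger_gap: 0.0856
```

```bash
python3 - <<'E'
from h import *
d=snap('wrist','wrist1'); print(arm.read_state()['contact_force'],d['origin'])
E
```

```text
[-0.01570854  0.89367599  0.58563157] [ 0.6116123  -0.20905171  0.29885527]
```

View pics/wrist1.png

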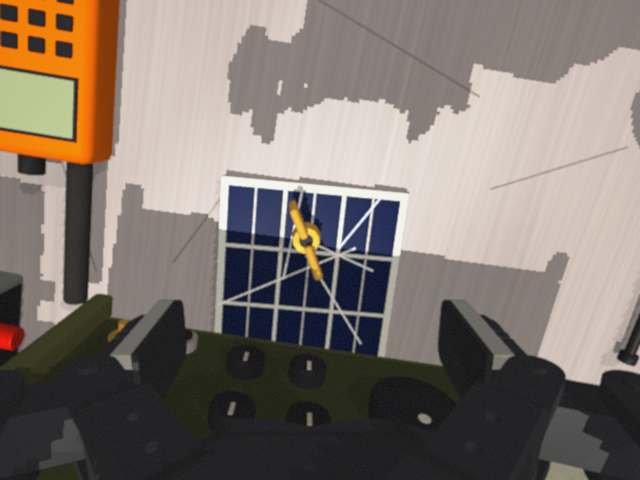

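The wrist view shows the nut on the module: hub (306,239), wing tips (296,203) and (319,278), module front edge from (222,178) to (406,190).

```bash
python3 - <<'E'
from h import *
d=dict(np.load('wrist1.npz')); C=cloud(d); k=np.load('plane.npy'); o=np.array(d['origin'])
h=C[...,2]-C[...,0]*k[0]-C[...,1]*k[1]-k[2]
def onp(u,v,hh):
    r=np.array(d['attitude'])@np.array([(u-d['cx'])/d['fx'],(v-d['cy'])/d['fy'],1])
    t=(k[0]*o[0]+k[1]*o[1]+k[2]+hh-o[2])/(r[2]-k[0]*r[0]-k[1]*r[1]); return (o+t*r).round(4)
for n,u,v,hh in [('hub',306,239,.018),('w1',296,203,.03),('w2',319,278,.03),('FL',406,190,.006),('FR',222,178,.006),('BL',383,350,.006),('BR',216,325,.006)]:
    print(n,onp(u,v,hh),h[v,u].round(4))
print('mod h',np.median(h[190:290,240:280]),np.median(h[200:300,345:380]),'cart',np.median(h[130:165,250:400]),np.median(h[270:320,420:500]))
E
```

```text
hub [ 0.6031 -0.1385  0.0438] 0.0203
w1 [ 0.6123 -0.1625  0.0552] 0.0225
w2 [ 0.5922 -0.1185  0.0563] 0.0324
FL [ 0.5437 -0.176   0.0308] 0.0023
FR [ 0.6608 -0.1674  0.0311] 0.0084
BL [ 0.5379 -0.0628  0.0336] 0.0074
BR [ 0.6558 -0.0661  0.0337] 0.0083
mod h 0.007699047825356731 0.007835099234606673 cart 0.0015678173255282701 0.001955759864779718
```

Request:
{"name": "jog_arm", "arguments": {"series": [{"jaw":-1,"xyz":[0,-0.004,0.07],"roll":0},{"jaw":-1,"xyz":[0,0,0.08],"roll":0},{"jaw":-1,"xyz":[0,0,0.08],"roll":0},{"jaw":-1,"xyz":[0,0,0.08],"roll":0},{"jaw":-1,"xyz":[0,0,0.03],"roll":0},{"jaw":-1,"xyz":[0,0,0],"roll":0},{"jaw":-1,"xyz":[0,0,0],"roll":0}]}}

```text
clock: 3.9
eef_pos: [0.6076, -0.1457, 0.0587]
orientation: [[0.14, -0.99, 0.002], [-0.99, -0.14, -0.001], [0.001, -0.002, -1.0]]
contact_force: [-0.4, 0.1, 0.3]
finger_gap: 0.0854
```

Request:
{"name": "jog_arm", "arguments": {"series": [{"jaw":-1,"xyz":[-0.01,0.007,0.03],"roll":0},{"jaw":-1,"xyz":[0,0,0.02],"roll":0},{"jaw":-1,"xyz":[0,0,0.01],"roll":0},{"jaw":-1,"xyz":[0,0,0.01],"roll":0},{"jaw":-1,"xyz":[0,0,0],"roll":0},{"jaw":-1,"xyz":[0,0,0],"roll":0}]}}

```text
clock: 4.5
eef_pos: [0.604, -0.1426, 0.0363]
orientation: [[0.14, -0.99, -0.0], [-0.99, -0.14, 0.0], [-0.0, 0.0, -1.0]]
contact_force: [0.5, -0.2, 0.1]
finger_gap: 0.0851
```

Request:
{"name": "jog_arm", "arguments": {"grip_force": 30, "series": [{"jaw":0,"xyz":[0,0,-0.004],"roll":0},{"jaw":0.3,"xyz":[0,0,0],"roll":0},{"jaw":0.5,"xyz":[0,0,0],"roll":0},{"jaw":0.7,"xyz":[0,0,0],"roll":0},{"jaw":1,"xyz":[0,0,0],"roll":0},{"jaw":1,"xyz":[0,0,0],"roll":0},{"jaw":1,"xyz":[0,0,0],"roll":0},{"jaw":1,"xyz":[0,0,0],"roll":0}]}}

```text
clock: 5.3
eef_pos: [0.6041, -0.1425, 0.0377]
orientation: [[0.14, -0.99, 0.0], [-0.99, -0.14, -0.0], [0.0, -0.0, -1.0]]
contact_force: [-0.2, 0.3, 2.5]
finger_gap: 0.0156
```

Request:
{"name": "jog_arm", "arguments": {"series": [{"jaw":1,"xyz":[0,0,0],"roll":0},{"jaw":1,"xyz":[0,0,0],"roll":0},{"jaw":1,"xyz":[0,0,-0.01],"roll":0},{"jaw":1,"xyz":[0,0,-0.02],"roll":0},{"jaw":1,"xyz":[0,0,-0.05],"roll":0},{"jaw":1,"xyz":[0,0,-0.05],"roll":0},{"jaw":1,"xyz":[0,0,0],"roll":0}]}}

```text
clock: 6.0
eef_pos: [0.6061, -0.1433, 0.0797]
orientation: [[0.141, -0.99, 0.006], [-0.99, -0.141, -0.002], [0.003, -0.005, -1.0]]
contact_force: [-0.0, -0.7, -0.6]
finger_gap: 0.0159
```

```bash
python3 - <<'E'
from h import *
s=arm.read_state(); print(s['finger_gap'],s['contact_force'])
d=snap('wrist','wrist2'); d2=snap('scene','s2')
a=cv2.resize(d['color'],(480,360)); b=cv2.resize(d2['color'][200:380,200:400],(320,360*320//320))
cv2.imwrite('pics/mix2.png',np.hstack([a,b[:360]])[:,:,::-1])
E
```

```text
0.01588684102415585 [-0.01144211 -0.71958237 -0.55868024]
```

View pics/mix2.png

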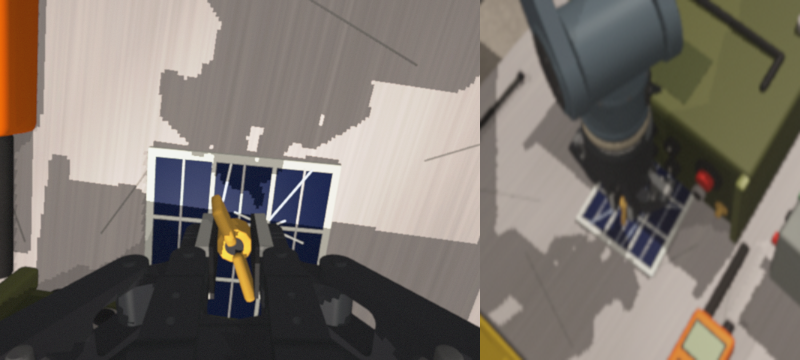

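Wing nut is held between the pads by its hub (crop at about (232,248)), module undisturbed. Lift, roll, and carry over the radio.

Request:
{"name": "jog_arm", "arguments": {"grip_force": 40, "series": [{"jaw":1,"xyz":[0,0,-0.1],"roll":0},{"jaw":1,"xyz":[0,0,-0.12],"roll":0},{"jaw":1,"xyz":[0,0,-0.12],"roll":0},{"jaw":1,"xyz":[0,0,-0.12],"roll":-0.0463},{"jaw":1,"xyz":[0,0,-0.12],"roll":-0.0463},{"jaw":1,"xyz":[0,0,-0.09],"roll":-0.0463},{"jaw":1,"xyz":[0,0,0],"roll":-0.0463},{"jaw":1,"xyz":[0,0,0],"roll":-0.0463},{"jaw":1,"xyz":[0,0,0],"roll":-0.0463},{"jaw":1,"xyz":[0,0,0],"roll":0}]}}

```text
clock: 7.1
eef_pos: [0.6035, -0.1423, 0.2769]
orientation: [[0.849, -0.529, -0.001], [-0.529, -0.849, 0.001], [-0.001, 0.0, -1.0]]
contact_force: [0.0, 0.1, 0.3]
finger_gap: 0.0151
```

Request:
{"name": "jog_arm", "arguments": {"series": [{"jaw":1,"xyz":[-0.07,-0.08,0],"roll":0},{"jaw":1,"xyz":[-0.095,-0.106,0],"roll":0},{"jaw":1,"xyz":[-0.095,-0.106,0],"roll":0},{"jaw":1,"xyz":[-0.095,-0.106,0],"roll":0},{"jaw":1,"xyz":[-0.095,-0.106,0],"roll":0},{"jaw":1,"xyz":[-0.095,-0.106,0],"roll":0},{"jaw":1,"xyz":[-0.095,-0.106,0],"roll":0},{"jaw":1,"xyz":[-0.095,-0.106,0],"roll":0},{"jaw":1,"xyz":[-0.095,-0.106,0],"roll":0},{"jaw":1,"xyz":[-0.095,-0.106,0],"roll":0}]}}

```text
clock: 8.1
eef_pos: [0.5317, 0.2691, 0.2771]
orientation: [[0.847, -0.532, -0.001], [-0.532, -0.847, -0.0], [-0.001, 0.001, -1.0]]
contact_force: [0.8, -0.7, -0.1]
finger_gap: 0.0151
```

Request:
{"name": "jog_arm", "arguments": {"series": [{"jaw":1,"xyz":[-0.078,-0.093,0],"roll":0},{"jaw":1,"xyz":[0,0,0.1],"roll":0},{"jaw":1,"xyz":[0,0,0.13],"roll":0},{"jaw":1,"xyz":[0,0,0.13],"roll":0},{"jaw":1,"xyz":[0,0,0.13],"roll":0},{"jaw":1,"xyz":[0,0,0.13],"roll":0},{"jaw":1,"xyz":[0,0,0.07],"roll":0},{"jaw":1,"xyz":[0,0,0.02],"roll":0},{"jaw":1,"xyz":[0,0,0],"roll":0}]}}

```text
clock: 9.0
eef_pos: [0.5268, 0.3034, 0.0635]
orientation: [[0.848, -0.53, -0.002], [-0.53, -0.848, -0.001], [-0.001, 0.002, -1.0]]
contact_force: [0.3, -0.0, -0.7]
finger_gap: 0.015
```

```bash
python3 - <<'E'
from h import *
d2=snap('scene','s3'); d=snap('side','si3')
b=cv2.resize(d2['color'][80:230,290:490],(400,300)); a=cv2.resize(d['color'][170:320,130:330],(400,300))
cv2.imwrite('pics/mix3.png',np.hstack([a,b])[:,:,::-1])
E
```

```text
(no output)
```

View pics/mix3.png

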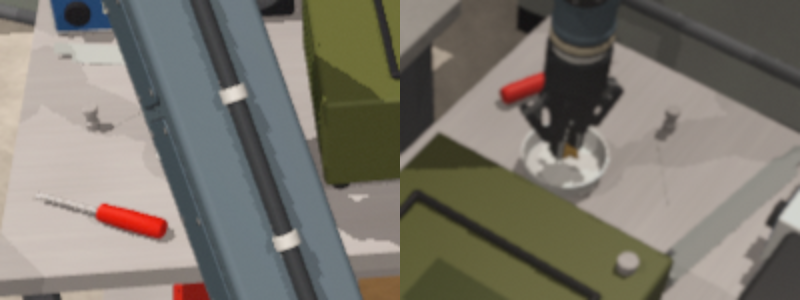

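The nut in the fingers hangs over the dish interior (right half, (568,152) within the rim centred about (565,155)). Lower and release gently.

Request:
{"name": "jog_arm", "arguments": {"series": [{"jaw":1,"xyz":[0,0,0.02],"roll":0},{"jaw":1,"xyz":[0,0,0.015],"roll":0},{"jaw":1,"xyz":[0,0,0.005],"roll":0},{"jaw":1,"xyz":[0,0,0],"roll":0}]}}

```text
clock: 9.5
eef_pos: [0.5272, 0.3035, 0.0525]
orientation: [[0.849, -0.529, -0.0], [-0.529, -0.849, -0.0], [-0.0, 0.0, -1.0]]
contact_force: [0.4, -0.4, 0.6]
finger_gap: 0.0146
```

Request:
{"name": "jog_arm", "arguments": {"series": [{"jaw":1,"xyz":[0,0,0.008],"roll":0},{"jaw":1,"xyz":[0,0,0],"roll":0},{"jaw":0.5,"xyz":[0,0,0],"roll":0},{"jaw":0.3,"xyz":[0,0,0],"roll":0},{"jaw":0.2,"xyz":[0,0,0],"roll":0},{"jaw":0.2,"xyz":[0,0,-0.03],"roll":0},{"jaw":0.2,"xyz":[0,0,-0.08],"roll":0},{"jaw":0.2,"xyz":[0,0,-0.12],"roll":0},{"jaw":0.2,"xyz":[0,0,-0.13],"roll":0},{"jaw":0.2,"xyz":[0,0,-0.13],"roll":0}]}}

```text
clock: 10.5
eef_pos: [0.5271, 0.3035, 0.1991]
orientation: [[0.849, -0.529, 0.0], [-0.529, -0.849, 0.0], [-0.0, -0.0, -1.0]]
contact_force: [0.8, -0.7, 0.3]
finger_gap: 0.0343
```

Request:
{"name": "jog_arm", "arguments": {"series": [{"jaw":1,"xyz":[0,0,-0.13],"roll":0},{"jaw":1,"xyz":[0,0,-0.13],"roll":0},{"jaw":1,"xyz":[0.07,0.08,0],"roll":0},{"jaw":1,"xyz":[0.095,0.106,0],"roll":0},{"jaw":1,"xyz":[0.095,0.106,0],"roll":0},{"jaw":1,"xyz":[0.095,0.106,0],"roll":0},{"jaw":1,"xyz":[0.095,0.106,0],"roll":0},{"jaw":1,"xyz":[0,0,0],"roll":0}]}}

```text
clock: 11.3
eef_pos: [0.5632, 0.0989, 0.276]
orientation: [[0.846, -0.534, 0.002], [-0.534, -0.846, -0.002], [0.003, 0.001, -1.0]]
contact_force: [0.5, 0.6, 0.6]
finger_gap: -0.0001
```

```bash
python3 - <<'E'
from h import *
d2=snap('scene','s4'); d=snap('side','si4')
b=cv2.resize(d2['color'][80:230,290:490],(400,300)); a=cv2.resize(d['color'][170:320,130:330],(400,300))
cv2.imwrite('pics/mix4.png',np.hstack([a,b])[:,:,::-1]); print(arm.read_state()['contact_force'])
E
```

```text
[ 0.05871179  0.11978017 -0.04259708]
```

View pics/mix4.png

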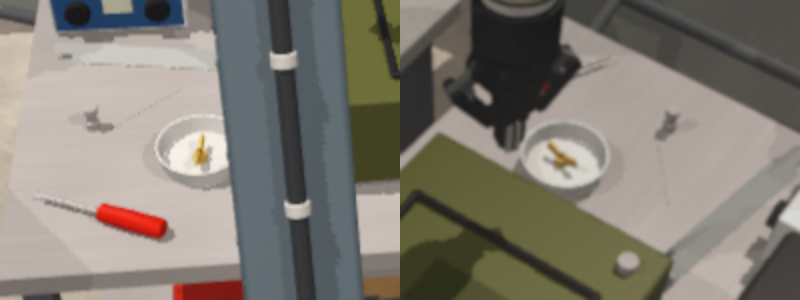

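The nut lies in the middle of the dish in both views ((200,150) left, (562,155) right); dish and neighbours unmoved. Back to the module.

Request:
{"name": "jog_arm", "arguments": {"series": [{"jaw":1,"xyz":[0.0895,0.1022,0],"roll":0},{"jaw":1,"xyz":[0.0895,0.1022,0],"roll":0},{"jaw":1,"xyz":[0.0895,0.1022,0],"roll":0},{"jaw":1,"xyz":[0.0895,0.1022,0],"roll":0},{"jaw":1,"xyz":[0.0895,0.1022,0],"roll":0},{"jaw":1,"xyz":[0.0895,0.1022,0],"roll":0},{"jaw":1,"xyz":[0,0,0],"roll":0.0463},{"jaw":1,"xyz":[0,0,0],"roll":0.0463},{"jaw":1,"xyz":[0,0,0],"roll":0.0463},{"jaw":1,"xyz":[0,0,0],"roll":0.0463}]}}

```text
clock: 12.4
eef_pos: [0.6016, -0.1356, 0.2753]
orientation: [[0.415, -0.91, -0.0], [-0.91, -0.415, 0.001], [-0.001, -0.0, -1.0]]
contact_force: [0.7, -0.5, 0.4]
finger_gap: 0.0001
```

Request:
{"name": "jog_arm", "arguments": {"series": [{"jaw":1,"xyz":[0,0,0],"roll":0.0463},{"jaw":1,"xyz":[0,0,0],"roll":0.0463},{"jaw":1,"xyz":[0,0,0.1],"roll":0},{"jaw":1,"xyz":[0,0,0.13],"roll":0},{"jaw":1,"xyz":[0,0,0.13],"roll":0},{"jaw":1,"xyz":[0,0,0.13],"roll":0},{"jaw":1,"xyz":[0,0,0.13],"roll":0},{"jaw":1,"xyz":[0,0,0.07],"roll":0},{"jaw":1,"xyz":[0,0,0],"roll":0},{"jaw":1,"xyz":[0,0,0],"roll":0}]}}

```text
clock: 13.4
eef_pos: [0.6021, -0.1363, 0.0685]
orientation: [[0.142, -0.99, 0.0], [-0.99, -0.142, 0.0], [-0.0, -0.0, -1.0]]
contact_force: [0.2, -0.2, -0.0]
finger_gap: -0.0001
```

Request:
{"name": "jog_arm", "arguments": {"series": [{"jaw":1,"xyz":[0.027,0,0.03],"roll":0},{"jaw":1,"xyz":[0,0,0.03],"roll":0},{"jaw":1,"xyz":[0,0,0.02],"roll":0},{"jaw":1,"xyz":[0,0,0.01],"roll":0},{"jaw":1,"xyz":[0,0,0],"roll":0},{"jaw":1,"xyz":[0,0,0],"roll":0}]}}

```text
clock: 14.0
eef_pos: [0.6026, -0.1455, 0.0411]
orientation: [[0.14, -0.99, 0.0], [-0.99, -0.14, 0.0], [-0.0, -0.0, -1.0]]
contact_force: [0.5, -0.7, 0.9]
finger_gap: -0.0001
```

Request:
{"name": "jog_arm", "arguments": {"series": [{"jaw":1,"xyz":[0,0,0.002],"roll":0},{"jaw":1,"xyz":[0,0,0.002],"roll":0},{"jaw":1,"xyz":[0,0,0.002],"roll":0},{"jaw":1,"xyz":[0,0,0.002],"roll":0},{"jaw":1,"xyz":[0,0,0.002],"roll":0}]}}

```text
clock: 14.5
eef_pos: [0.6026, -0.1455, 0.0381]
orientation: [[0.14, -0.99, 0.0], [-0.99, -0.14, 0.0], [0.0, -0.0, -1.0]]
contact_force: [0.5, 1.3, -0.0]
finger_gap: -0.0002
```

Request:
{"name": "jog_arm", "arguments": {"series": [{"jaw":1,"xyz":[0,0,0.002],"roll":0},{"jaw":1,"xyz":[0,0,0.002],"roll":0},{"jaw":1,"xyz":[0,0,0.002],"roll":0},{"jaw":1,"xyz":[0,0,0.002],"roll":0}]}}

```text
clock: 14.9
eef_pos: [0.6026, -0.1455, 0.0357]
orientation: [[0.14, -0.99, -0.0], [-0.99, -0.14, 0.0], [-0.0, 0.0, -1.0]]
contact_force: [-0.2, -0.4, -0.1]
finger_gap: 0.0001
```

Request:
{"name": "jog_arm", "arguments": {"series": [{"jaw":1,"xyz":[0,0,0.0015],"roll":0},{"jaw":1,"xyz":[0,0,0.0015],"roll":0}]}}

```text
clock: 15.1
eef_pos: [0.6026, -0.1455, 0.0348]
orientation: [[0.14, -0.99, 0.0], [-0.99, -0.14, 0.0], [-0.0, -0.0, -1.0]]
contact_force: [0.7, 0.0, -0.0]
finger_gap: -0.0004
```

Request:
{"name": "jog_arm", "arguments": {"series": [{"jaw":1,"xyz":[0,0,0.0015],"roll":0},{"jaw":1,"xyz":[0,0,0.0015],"roll":0}]}}

```text
clock: 15.3
eef_pos: [0.6026, -0.1455, 0.0339]
orientation: [[0.14, -0.99, -0.0], [-0.99, -0.14, 0.0], [-0.0, 0.0, -1.0]]
contact_force: [0.8, 0.2, 0.0]
finger_gap: -0.0
```

Request:
{"name": "jog_arm", "arguments": {"series": [{"jaw":1,"xyz":[0,0,0.0015],"roll":0},{"jaw":1,"xyz":[0,0,0.0015],"roll":0}]}}

```text
clock: 15.5
eef_pos: [0.6026, -0.1455, 0.033]
orientation: [[0.14, -0.99, 0.0], [-0.99, -0.14, -0.0], [0.0, -0.0, -1.0]]
contact_force: [-1.1, -0.6, -0.0]
finger_gap: -0.0002
```

Request:
{"name": "jog_arm", "arguments": {"series": [{"jaw":1,"xyz":[0,0,0.001],"roll":0},{"jaw":1,"xyz":[0,0,0.001],"roll":0}]}}

```text
clock: 15.7
eef_pos: [0.6026, -0.1455, 0.0325]
orientation: [[0.14, -0.99, 0.0], [-0.99, -0.14, 0.0], [-0.0, -0.0, -1.0]]
contact_force: [-0.5, 0.1, 3.2]
finger_gap: -0.0002
```

Request:
{"name": "jog_arm", "arguments": {"series": [{"jaw":1,"xyz":[0,0,0.001],"roll":0},{"jaw":1,"xyz":[0,0,0.001],"roll":0}]}}

```text
clock: 15.9
eef_pos: [0.6026, -0.1455, 0.0324]
orientation: [[0.141, -0.99, 0.0], [-0.99, -0.141, -0.0], [0.0, -0.0, -1.0]]
contact_force: [-1.9, -0.0, 7.9]
finger_gap: -0.0007
```

Request:
{"name": "jog_arm", "arguments": {"series": [{"jaw":1,"xyz":[0,0,0.001],"roll":0},{"jaw":1,"xyz":[0,0,0],"roll":0}]}}

```text
clock: 16.1
eef_pos: [0.6026, -0.1455, 0.0324]
orientation: [[0.141, -0.99, 0.0], [-0.99, -0.141, -0.0], [0.0, -0.0, -1.0]]
contact_force: [-1.3, 0.5, 6.0]
finger_gap: -0.0001
```

Request:
{"name": "jog_arm", "arguments": {"series": [{"jaw":1,"xyz":[0.0033,0.0006,0.0001],"roll":0},{"jaw":1,"xyz":[0.0033,0.0006,0.0001],"roll":0},{"jaw":1,"xyz":[0.0065,0.0013,0.00016],"roll":0},{"jaw":1,"xyz":[0.0065,0.0013,0.00016],"roll":0}]}}

```text
clock: 16.5
eef_pos: [0.6027, -0.1504, 0.0323]
orientation: [[0.14, -0.99, 0.001], [-0.99, -0.14, 0.001], [-0.001, -0.001, -1.0]]
contact_force: [-0.5, 3.4, 6.4]
finger_gap: 0.0001
```

Request:
{"name": "jog_arm", "arguments": {"series": [{"jaw":1,"xyz":[0,0,0.001],"roll":0},{"jaw":1,"xyz":[0,0,0.001],"roll":0}]}}

```text
clock: 16.7
eef_pos: [0.6028, -0.1507, 0.0322]
orientation: [[0.14, -0.99, 0.001], [-0.99, -0.14, 0.001], [-0.001, -0.001, -1.0]]
contact_force: [-1.7, 2.9, 11.2]
finger_gap: -0.0002
```

Request:
{"name": "jog_arm", "arguments": {"series": [{"jaw":1,"xyz":[0,0,0.001],"roll":0},{"jaw":1,"xyz":[0,0,0],"roll":0}]}}

```text
clock: 16.9
eef_pos: [0.6028, -0.1508, 0.0322]
orientation: [[0.14, -0.99, 0.001], [-0.99, -0.14, 0.001], [-0.001, -0.001, -1.0]]
contact_force: [-1.5, 3.9, 11.1]
finger_gap: 0.0001
```

Pressing with 11 N. Drag along the slope.

Request:
{"name": "jog_arm", "arguments": {"series": [{"jaw":1,"xyz":[0.0033,0.0006,0.0001],"roll":0},{"jaw":1,"xyz":[0.0065,0.0013,0.00016],"roll":0},{"jaw":1,"xyz":[0.0065,0.0013,0.00016],"roll":0},{"jaw":1,"xyz":[0.0065,0.0013,0.00016],"roll":0},{"jaw":1,"xyz":[0.0065,0.0013,0.00016],"roll":0}]}}

```text
clock: 17.4
eef_pos: [0.6028, -0.159, 0.032]
orientation: [[0.14, -0.99, 0.002], [-0.99, -0.14, 0.002], [-0.001, -0.003, -1.0]]
contact_force: [0.1, 5.5, 10.1]
finger_gap: 0.0001
```

```bash
python3 - <<'E'
from h import *
d=snap('wrist','wrist5')
cv2.imwrite('pics/w5.png',cv2.resize(d['color'],(480,360))[:,:,::-1]); s=arm.read_state(); print(s['contact_force'],s['eef_pos'])
E
```

```text
[ 0.23016393  3.41237559 11.20579133] [ 0.60285832 -0.15940472  0.03201867]
```

View pics/w5.png

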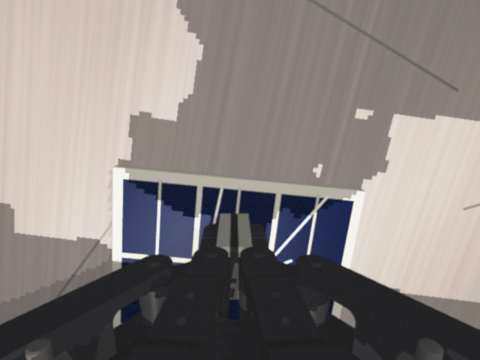

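Fingertips rest at about (238,222), the module's front edge at (240,180), slightly yawed. Check whether it follows the finger.

```bash
cat >> h.py <<'E'
def onp(d,u,v,hh):
    k=np.load('plane.npy'); o=np.array(d['origin'])
    r=np.array(d['attitude'])@np.array([(u-d['cx'])/d['fx'],(v-d['cy'])/d['fy'],1])
    t=(k[0]*o[0]+k[1]*o[1]+k[2]+hh-o[2])/(r[2]-k[0]*r[0]-k[1]*r[1]); return (o+t*r).round(4)
E
python3 - <<'E'
from h import *
d=dict(np.load('wrist5.npz'))
f=4/3
for p in [(114,168),(364,192),(240,180)]: print(onp(d,p[0]*f,p[1]*f,.007))
E
```

```text
[ 0.6612 -0.1823  0.0318]
[ 0.5426 -0.187   0.0315]
[ 0.6021 -0.1847  0.0316]
```

Request:
{"name": "jog_arm", "arguments": {"series": [{"jaw":1,"xyz":[0.0065,0.0013,0.00016],"roll":0},{"jaw":1,"xyz":[0.0098,0.002,0.00024],"roll":0},{"jaw":1,"xyz":[0.0098,0.002,0.00024],"roll":0},{"jaw":1,"xyz":[0.0098,0.002,0.00024],"roll":0},{"jaw":1,"xyz":[0.0098,0.002,0.00024],"roll":0},{"jaw":1,"xyz":[0.0098,0.002,0.00024],"roll":0},{"jaw":1,"xyz":[0.0098,0.002,0.00024],"roll":0}]}}

```text
clock: 18.15
eef_pos: [0.6017, -0.1791, 0.0315]
orientation: [[0.14, -0.99, 0.003], [-0.99, -0.14, 0.002], [-0.001, -0.003, -1.0]]
contact_force: [1.0, 4.7, 11.1]
finger_gap: -0.0001
```

Request:
{"name": "jog_arm", "arguments": {"series": [{"jaw":1,"xyz":[0.0098,0.002,0.00024],"roll":0},{"jaw":1,"xyz":[0.0098,0.002,0.00024],"roll":0},{"jaw":1,"xyz":[0.0098,0.002,0.00024],"roll":0},{"jaw":1,"xyz":[0.0098,0.002,0.00024],"roll":0},{"jaw":1,"xyz":[0.0098,0.002,0.00024],"roll":0},{"jaw":1,"xyz":[0.0098,0.002,0.00024],"roll":0}]}}

```text
clock: 18.75
eef_pos: [0.6006, -0.197, 0.0311]
orientation: [[0.14, -0.99, 0.002], [-0.99, -0.14, 0.002], [-0.001, -0.003, -1.0]]
contact_force: [0.3, 5.3, 10.8]
finger_gap: -0.0002
```

Steady at 11 N.

Request:
{"name": "jog_arm", "arguments": {"series": [{"jaw":1,"xyz":[0.0098,0.002,0.00024],"roll":0},{"jaw":1,"xyz":[0.0098,0.002,0.00024],"roll":0},{"jaw":1,"xyz":[0.0098,0.002,0.00024],"roll":0},{"jaw":1,"xyz":[0.0098,0.002,0.00024],"roll":0},{"jaw":1,"xyz":[0.0098,0.002,0.00024],"roll":0},{"jaw":1,"xyz":[0.0098,0.002,0.00024],"roll":0},{"jaw":1,"xyz":[0.0098,0.002,0.00024],"roll":0},{"jaw":1,"xyz":[0.0098,0.002,0.00024],"roll":0},{"jaw":1,"xyz":[0.0098,0.002,0.00024],"roll":0},{"jaw":1,"xyz":[0.0098,0.002,0.00024],"roll":0}]}}

```text
clock: 19.75
eef_pos: [0.5988, -0.227, 0.0304]
orientation: [[0.14, -0.99, 0.002], [-0.99, -0.14, 0.002], [-0.001, -0.002, -1.0]]
contact_force: [0.3, 5.2, 10.4]
finger_gap: 0.0001
```

Request:
{"name": "jog_arm", "arguments": {"series": [{"jaw":1,"xyz":[0.0098,0.002,0.00024],"roll":0},{"jaw":1,"xyz":[0.0098,0.002,0.00024],"roll":0},{"jaw":1,"xyz":[0.0098,0.002,0.00024],"roll":0},{"jaw":1,"xyz":[0.0098,0.002,0.00024],"roll":0},{"jaw":1,"xyz":[0.0098,0.002,0.00024],"roll":0},{"jaw":1,"xyz":[0.0098,0.002,0.00024],"roll":0},{"jaw":1,"xyz":[0.0098,0.002,0.00024],"roll":0},{"jaw":1,"xyz":[0.0098,0.002,0.00024],"roll":0},{"jaw":1,"xyz":[0.0098,0.002,0.00024],"roll":0},{"jaw":1,"xyz":[0.0098,0.002,0.00024],"roll":0}]}}

```text
clock: 20.75
eef_pos: [0.5968, -0.2569, 0.0296]
orientation: [[0.14, -0.99, 0.002], [-0.99, -0.14, 0.002], [-0.001, -0.002, -1.0]]
contact_force: [0.2, 4.8, 9.9]
finger_gap: -0.0003
```

Request:
{"name": "jog_arm", "arguments": {"series": [{"jaw":1,"xyz":[0.0098,0.002,0.0004],"roll":0},{"jaw":1,"xyz":[0.0098,0.002,0.0003],"roll":0},{"jaw":1,"xyz":[0.0098,0.002,0.00024],"roll":0},{"jaw":1,"xyz":[0.0098,0.002,0.00024],"roll":0},{"jaw":1,"xyz":[0.0098,0.002,0.00024],"roll":0},{"jaw":1,"xyz":[0,0,0],"roll":0},{"jaw":1,"xyz":[0,0,-0.002],"roll":0},{"jaw":1,"xyz":[0,0,-0.01],"roll":0},{"jaw":1,"xyz":[0,0,-0.05],"roll":0},{"jaw":1,"xyz":[0,0,-0.08],"roll":0}]}}

```text
clock: 21.75
eef_pos: [0.5937, -0.2726, 0.0693]
orientation: [[0.14, -0.99, -0.003], [-0.99, -0.14, 0.002], [-0.003, 0.003, -1.0]]
contact_force: [1.1, -0.5, -0.2]
finger_gap: 0.0003
```

```bash
python3 - <<'E'
from h import *
d=snap('scene','s6'); c=d['color'][220:480,80:400]
cv2.imwrite('pics/s6.png',cv2.resize(c,None,fx=2.3,fy=2.3,interpolation=cv2.INTER_CUBIC)[:,:,::-1]); s=arm.read_state(); print(s['contact_force'],s['eef_pos'])
E
```

```text
[ 1.08423596 -0.46818339  2.11609886] [ 0.59668002 -0.27449978  0.07453888]
```

View pics/s6.png

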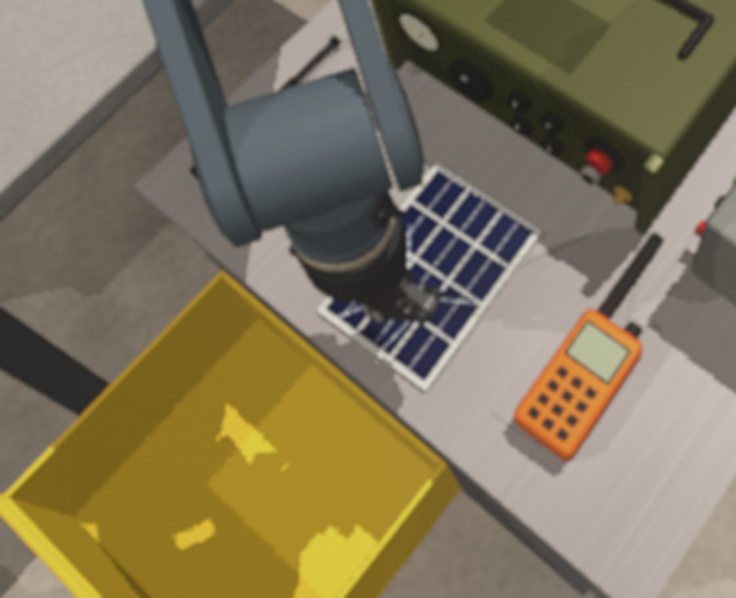

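The module is clear of the radio, near the edge: corners FL (320,310), FR (424,390), BR (538,234), BL (436,166).

```bash
python3 - <<'E'
from h import *
d=dict(np.load('s6.npz'))
w=[onp(d,80+a/2.3,220+b/2.3,.007) for a,b in [(320,310),(424,390),(538,234),(436,166)]]; print(*w,np.mean(w,0))
for a,b in [(222,275),(445,470)]: print('bin +y rim',onp(d,80+a/2.3,220+b/2.3,-.045))
for a,b in [(290,330),(460,475)]: print('edge',onp(d,80+a/2.3,220+b/2.3,0))
E
```

```text
[ 0.5384 -0.2949  0.0287] [ 0.6546 -0.2966  0.0289] [ 0.6543 -0.1317  0.033 ] [ 0.5372 -0.1309  0.0329] [ 0.596125 -0.213525  0.030875]
bin +y rim [ 0.4213 -0.315  -0.0239]
bin +y rim [ 0.698  -0.3313 -0.024 ]
edge [ 0.526  -0.3219  0.021 ]
edge [ 0.7182 -0.3313  0.0211]
```

Request:
{"name": "jog_arm", "arguments": {"series": [{"jaw":1,"xyz":[-0.1,-0.013,0],"roll":0},{"jaw":1,"xyz":[-0.1,-0.013,0],"roll":0},{"jaw":1,"xyz":[-0.1,-0.013,0],"roll":0},{"jaw":1,"xyz":[-0.095,-0.013,0],"roll":0},{"jaw":1,"xyz":[0,0,0.04],"roll":0},{"jaw":1,"xyz":[0,0,0.04],"roll":0},{"jaw":1,"xyz":[0,0,0.02],"roll":0},{"jaw":1,"xyz":[0,0,0.01],"roll":0},{"jaw":1,"xyz":[0,0,0],"roll":0},{"jaw":1,"xyz":[0,0,0],"roll":0}]}}

```text
clock: 22.8
eef_pos: [0.5939, -0.1546, 0.037]
orientation: [[0.139, -0.99, 0.0], [-0.99, -0.139, -0.0], [0.0, -0.0, -1.0]]
contact_force: [-0.7, 0.8, 0.4]
finger_gap: 0.0
```

Request:
{"name": "jog_arm", "arguments": {"series": [{"jaw":1,"xyz":[0,0,0.002],"roll":0},{"jaw":1,"xyz":[0,0,0.002],"roll":0},{"jaw":1,"xyz":[0,0,0.002],"roll":0},{"jaw":1,"xyz":[0,0,0.002],"roll":0},{"jaw":1,"xyz":[0,0,0.001],"roll":0}]}}

```text
clock: 23.3
eef_pos: [0.5938, -0.1536, 0.0344]
orientation: [[0.141, -0.99, 0.0], [-0.99, -0.141, -0.0], [0.0, -0.0, -1.0]]
contact_force: [0.0, -0.3, -0.2]
finger_gap: -0.0
```

Request:
{"name": "jog_arm", "arguments": {"series": [{"jaw":1,"xyz":[0,0,0.001],"roll":0},{"jaw":1,"xyz":[0,0,0.001],"roll":0},{"jaw":1,"xyz":[0,0,0.001],"roll":0},{"jaw":1,"xyz":[0,0,0.001],"roll":0},{"jaw":1,"xyz":[0,0,0.001],"roll":0}]}}

```text
clock: 23.8
eef_pos: [0.5938, -0.1537, 0.0328]
orientation: [[0.141, -0.99, 0.0], [-0.99, -0.141, -0.0], [0.0, -0.0, -1.0]]
contact_force: [-0.2, -1.1, 0.3]
finger_gap: 0.0002
```

Request:
{"name": "jog_arm", "arguments": {"series": [{"jaw":1,"xyz":[0,0,0.001],"roll":0},{"jaw":1,"xyz":[0,0,0.001],"roll":0},{"jaw":1,"xyz":[0,0,0.001],"roll":0}]}}

```text
clock: 24.1
eef_pos: [0.5938, -0.1537, 0.0323]
orientation: [[0.14, -0.99, 0.0], [-0.99, -0.14, -0.0], [0.0, -0.0, -1.0]]
contact_force: [-1.3, 0.7, 4.5]
finger_gap: -0.0001
```

Request:
{"name": "jog_arm", "arguments": {"series": [{"jaw":1,"xyz":[0,0,0.001],"roll":0},{"jaw":1,"xyz":[0,0,0],"roll":0}]}}

```text
clock: 24.3
eef_pos: [0.5938, -0.1537, 0.0322]
orientation: [[0.141, -0.99, 0.0], [-0.99, -0.141, -0.0], [0.0, -0.0, -1.0]]
contact_force: [-1.7, 0.1, 4.8]
finger_gap: 0.0001
```

Request:
{"name": "jog_arm", "arguments": {"series": [{"jaw":1,"xyz":[0,0,0.001],"roll":0},{"jaw":1,"xyz":[0,0,0.001],"roll":0},{"jaw":1,"xyz":[0,0,0.001],"roll":0},{"jaw":1,"xyz":[0,0,0],"roll":0}]}}

```text
clock: 24.7
eef_pos: [0.5938, -0.1537, 0.0321]
orientation: [[0.141, -0.99, 0.0], [-0.99, -0.141, -0.0], [0.0, -0.0, -1.0]]
contact_force: [-2.1, 0.7, 9.9]
finger_gap: -0.0
```

Request:
{"name": "jog_arm", "arguments": {"series": [{"jaw":1,"xyz":[0.0033,0.0006,0.0001],"roll":0},{"jaw":1,"xyz":[0.0065,0.0013,0.00016],"roll":0},{"jaw":1,"xyz":[0.0098,0.002,0.00024],"roll":0},{"jaw":1,"xyz":[0.0098,0.002,0.00024],"roll":0},{"jaw":1,"xyz":[0.0098,0.002,0.00024],"roll":0}]}}

```text
clock: 25.2
eef_pos: [0.5939, -0.1644, 0.0319]
orientation: [[0.14, -0.99, 0.002], [-0.99, -0.14, 0.002], [-0.001, -0.002, -1.0]]
contact_force: [0.3, 4.4, 9.3]
finger_gap: 0.0001
```

Request:
{"name": "jog_arm", "arguments": {"series": [{"jaw":1,"xyz":[0.0098,0.002,0.0005],"roll":0},{"jaw":1,"xyz":[0.0098,0.002,0.0005],"roll":0},{"jaw":1,"xyz":[0.0098,0.002,0.0004],"roll":0},{"jaw":1,"xyz":[0.0098,0.002,0.00024],"roll":0},{"jaw":1,"xyz":[0.0098,0.002,0.00024],"roll":0},{"jaw":1,"xyz":[0.0098,0.002,0.00024],"roll":0},{"jaw":1,"xyz":[0.0098,0.002,0.00024],"roll":0},{"jaw":1,"xyz":[0.0098,0.002,0.00024],"roll":0},{"jaw":1,"xyz":[0.0098,0.002,0.00024],"roll":0},{"jaw":1,"xyz":[0.0098,0.002,0.00024],"roll":0}]}}

```text
clock: 26.2
eef_pos: [0.5922, -0.1943, 0.0311]
orientation: [[0.14, -0.99, 0.002], [-0.99, -0.14, 0.002], [-0.001, -0.002, -1.0]]
contact_force: [0.1, 5.8, 10.0]
finger_gap: 0.0003
```

Request:
{"name": "jog_arm", "arguments": {"series": [{"jaw":1,"xyz":[0.0098,0.002,0.00024],"roll":0},{"jaw":1,"xyz":[0.0098,0.002,0.00024],"roll":0},{"jaw":1,"xyz":[0.0098,0.002,0.00024],"roll":0},{"jaw":1,"xyz":[0.0098,0.002,0.00024],"roll":0},{"jaw":1,"xyz":[0.0098,0.002,0.00024],"roll":0},{"jaw":1,"xyz":[0.0098,0.002,0.00024],"roll":0},{"jaw":1,"xyz":[0.0098,0.002,0.00024],"roll":0},{"jaw":1,"xyz":[0.0098,0.002,0.00024],"roll":0},{"jaw":1,"xyz":[0.0098,0.002,0.00024],"roll":0},{"jaw":1,"xyz":[0.0098,0.002,0.00024],"roll":0}]}}

```text
clock: 27.2
eef_pos: [0.5904, -0.2242, 0.0304]
orientation: [[0.14, -0.99, 0.002], [-0.99, -0.14, 0.002], [-0.001, -0.002, -1.0]]
contact_force: [0.8, 5.6, 11.4]
finger_gap: -0.0002
```

Request:
{"name": "jog_arm", "arguments": {"series": [{"jaw":1,"xyz":[0.0098,0.002,0.00024],"roll":0},{"jaw":1,"xyz":[0.0098,0.002,0.00024],"roll":0},{"jaw":1,"xyz":[0.0098,0.002,0.00024],"roll":0},{"jaw":1,"xyz":[0.0098,0.002,0.00024],"roll":0},{"jaw":1,"xyz":[0.0098,0.002,0.00024],"roll":0},{"jaw":1,"xyz":[0.0098,0.002,0.00024],"roll":0},{"jaw":1,"xyz":[0.0098,0.002,0.00024],"roll":0},{"jaw":1,"xyz":[0.0098,0.002,0.00024],"roll":0},{"jaw":1,"xyz":[0.0098,0.002,0.00024],"roll":0},{"jaw":1,"xyz":[0.0098,0.002,0.00024],"roll":0}]}}

```text
clock: 28.2
eef_pos: [0.5884, -0.2541, 0.0296]
orientation: [[0.14, -0.99, 0.001], [-0.99, -0.14, 0.002], [-0.002, -0.002, -1.0]]
contact_force: [1.4, 5.5, 9.5]
finger_gap: 0.0002
```

Request:
{"name": "jog_arm", "arguments": {"series": [{"jaw":1,"xyz":[0.0098,0.002,0.00024],"roll":0},{"jaw":1,"xyz":[0.0098,0.002,0.00024],"roll":0},{"jaw":1,"xyz":[0.0098,0.002,0.00024],"roll":0},{"jaw":1,"xyz":[0.0098,0.002,0.00024],"roll":0},{"jaw":1,"xyz":[0.0098,0.002,0.00024],"roll":0},{"jaw":1,"xyz":[0.0098,0.002,0.00024],"roll":0},{"jaw":1,"xyz":[0.0098,0.002,0.00024],"roll":0},{"jaw":1,"xyz":[0,0,0],"roll":0}]}}

```text
clock: 29.0
eef_pos: [0.5871, -0.2756, 0.0291]
orientation: [[0.14, -0.99, 0.001], [-0.99, -0.14, 0.001], [-0.001, -0.002, -1.0]]
contact_force: [-0.8, 3.6, 8.9]
finger_gap: 0.0
```

```bash
python3 - <<'E'
from h import *
d=snap('scene','s7'); c=d['color'][220:480,80:400]
cv2.imwrite('pics/s7.png',cv2.resize(c,None,fx=2.3,fy=2.3,interpolation=cv2.INTER_CUBIC)[:,:,::-1]); s=arm.read_state(); print(s['contact_force'],s['eef_pos'])
E
```

```text
[-0.53239666  3.78315586  9.50514696] [ 0.5871338  -0.27563827  0.02912498]
```

View pics/s7.png

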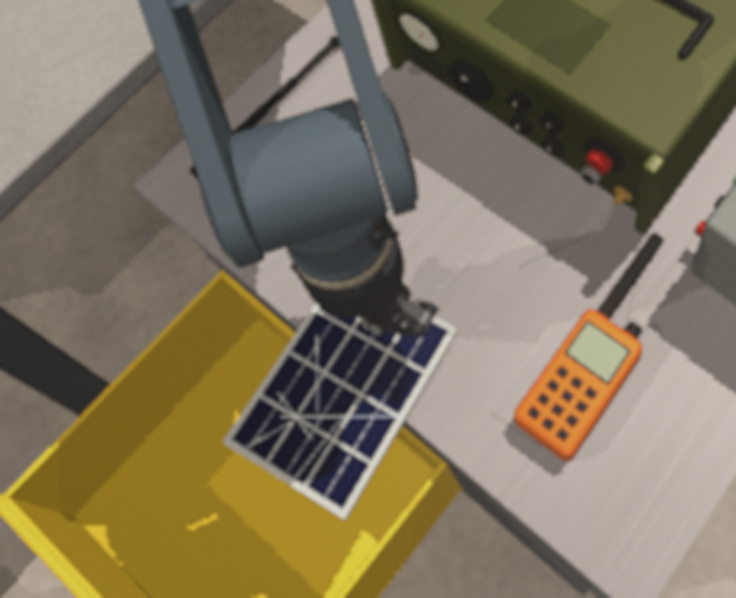

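```bash
python3 - <<'E'
from h import *
d=dict(np.load('s7.npz'))
f=lambda a,b,h:onp(d,80+a/2.3,220+b/2.3,h)
w=[f(228,440,.007),f(345,517,.007),f(455,328,.007)]; print(*w,'centre',(w[0]+w[2])/2)
print('bin rim right',f(445,465,-.045),f(378,530,-.045),'left',f(222,275,-.045),f(5,495,-.045))
E
```

```text
[ 0.5478 -0.4178  0.0256] [ 0.6637 -0.4073  0.0261] [ 0.6444 -0.2411  0.0302] centre [ 0.5961  -0.32945  0.0279 ]
bin rim right [ 0.6956 -0.3281 -0.0239] [ 0.6808 -0.399  -0.0257] left [ 0.4213 -0.315  -0.0239] [ 0.4053 -0.5564 -0.0301]
```

The module follows but has yawed about 5°, its right front corner (345,517) coming close to the bin's right rim. Swing it back by moving the finger sideways (+x) with a slight roll.

Request:
{"name": "jog_arm", "arguments": {"series": [{"jaw":1,"xyz":[0.001,-0.003,0],"roll":0.0055},{"jaw":1,"xyz":[0.001,-0.0049,0],"roll":0.0055},{"jaw":1,"xyz":[0.001,-0.0049,0],"roll":0.0055},{"jaw":1,"xyz":[0.001,-0.0049,0],"roll":0.0055},{"jaw":1,"xyz":[0.0005,-0.0049,0],"roll":0.0055},{"jaw":1,"xyz":[0.0005,-0.0049,0],"roll":0.0055},{"jaw":1,"xyz":[0,-0.0049,0],"roll":0.0055},{"jaw":1,"xyz":[0,0,0],"roll":0}]}}

```text
clock: 29.85
eef_pos: [0.595, -0.277, 0.0291]
orientation: [[0.02, -1.0, -0.003], [-1.0, -0.02, 0.0], [-0.001, 0.003, -1.0]]
contact_force: [-4.3, 1.2, 11.3]
finger_gap: -0.0001
```

```bash
python3 - <<'E'
from h import *
d=snap('scene','s8'); c=d['color'][220:480,80:400]
cv2.imwrite('pics/s8.png',cv2.resize(c,None,fx=2.3,fy=2.3,interpolation=cv2.INTER_CUBIC)[:,:,::-1]); s=arm.read_state(); print(s['contact_force'],s['eef_pos'])
E
```

```text
[-4.83010872  0.35082275 12.42856333] [ 0.5949784  -0.27701386  0.02907966]
```

View pics/s8.png

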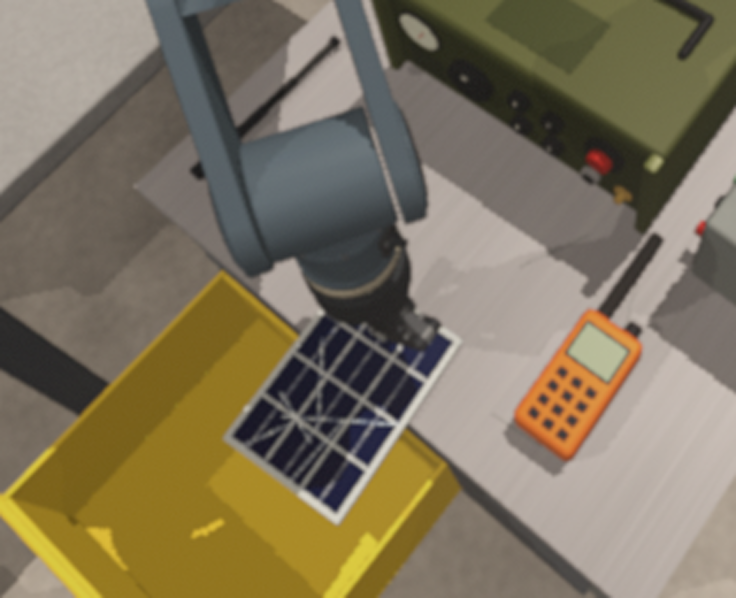

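```bash
python3 - <<'E'
from h import *
d=dict(np.load('s8.npz'))
f=lambda a,b,h:onp(d,80+a/2.3,220+b/2.3,h)
w=[f(228,438,.007),f(338,522,.007),f(460,340,.007)]; print(*w,'centre',(w[0]+w[2])/2); print(arm.read_state()['joint_pos'])
E
```

```text
[ 0.5467 -0.4167  0.0257] [ 0.6615 -0.4131  0.0259] [ 0.6541 -0.2468  0.0301] centre [ 0.6004  -0.33175  0.0279 ]
[-3.46739504e+01  4.73642751e+01  8.45832044e+01 -8.55911514e-02
  4.81935435e+01  1.44200662e+02]
```

Request:
{"name": "jog_arm", "arguments": {"series": [{"jaw":1,"xyz":[0,-0.004,-0.0006],"roll":0.0055},{"jaw":1,"xyz":[0,-0.005,0],"roll":0.0055},{"jaw":1,"xyz":[0,-0.005,0],"roll":0.0055},{"jaw":1,"xyz":[0,-0.005,0],"roll":0.0055},{"jaw":1,"xyz":[0,-0.005,0],"roll":0.0055},{"jaw":1,"xyz":[0,-0.005,0],"roll":0.0055},{"jaw":1,"xyz":[0,-0.005,0],"roll":0.0055},{"jaw":1,"xyz":[0,-0.004,0],"roll":0.0055}]}}

```text
clock: 30.7
eef_pos: [0.6063, -0.2777, 0.0291]
orientation: [[-0.118, -0.993, -0.003], [-0.993, 0.118, 0.0], [0.0, 0.003, -1.0]]
contact_force: [-5.8, 1.0, 10.7]
finger_gap: 0.0
```

```bash
python3 - <<'E'
from h import *
d=snap('scene','s9'); s=arm.read_state(); print(s['contact_force'],s['eef_pos'],s['orientation'][:2,:2])
# yaw of the plate from points 0..15mm above cart plane beyond edge
C=cloud(d);k=np.load('plane.npy');h=C[...,2]-C[...,0]*k[0]-C[...,1]*k[1]-k[2]
for n in ['s7','s8','s9']:
    d=dict(np.load(n+'.npz')); C=cloud(d); h=C[...,2]-C[...,0]*k[0]-C[...,1]*k[1]-k[2]
    m=((abs(h-.007)<.012)&(C[...,1]<-.34)&(C[...,1]>-.45)&(C[...,0]>.5)&(C[...,0]<.72)&(d['range_z']>0)).astype(np.uint8)
    nl,lab,st,_=cv2.connectedComponentsWithStats(m); m=lab==1+st[1:,4].argmax()
    X=C[m]; r=[]
    for y in np.arange(-.4,-.345,.01):
        s=abs(X[:,1]-y)<.005; r.append((X[s,0].min(),X[s,0].max()))
    r=np.array(r); print(n,'front y',np.percentile(X[:,1],1).round(4),'left x',r[[0,-1],0].round(4),'right x',r[[0,-1],1].round(4),'h',np.median(h[m]).round(4))
E
```

```text
[-4.7717597   0.14795968 10.13278706] [ 0.60653766 -0.27774377  0.02910731] [[-0.1185123  -0.99294958]
 [-0.99295256  0.11851244]]
s7 front y -0.418 left x [0.5404 0.5357] right x [0.6621 0.6573] h 0.006
s8 front y -0.4175 left x [0.5399 0.5382] right x [0.6606 0.6583] h 0.0061
s9 front y -0.4192 left x [0.5384 0.5414] right x [0.6591 0.6624] h 0.0061
```

Request:
{"name": "jog_arm", "arguments": {"series": [{"jaw":1,"xyz":[0.005,-0.0003,0.00012],"roll":0},{"jaw":1,"xyz":[0.01,-0.0006,0.00024],"roll":0},{"jaw":1,"xyz":[0.01,-0.0006,0.00024],"roll":0},{"jaw":1,"xyz":[0.01,-0.0006,0.00024],"roll":0},{"jaw":1,"xyz":[0.01,-0.0006,0.00024],"roll":0},{"jaw":1,"xyz":[0.01,-0.0006,0.00024],"roll":0},{"jaw":1,"xyz":[0.005,-0.0003,0.0001],"roll":0}]}}

```text
clock: 31.45
eef_pos: [0.6074, -0.2945, 0.0287]
orientation: [[-0.119, -0.993, 0.002], [-0.993, 0.119, 0.002], [-0.002, -0.001, -1.0]]
contact_force: [0.3, 4.6, 8.7]
finger_gap: 0.0003
```

Request:
{"name": "jog_arm", "arguments": {"series": [{"jaw":1,"xyz":[0,0,-0.1],"roll":0},{"jaw":1,"xyz":[0,0,-0.16],"roll":0},{"jaw":1,"xyz":[0,0,-0.16],"roll":0},{"jaw":1,"xyz":[0,0,-0.16],"roll":0},{"jaw":1,"xyz":[0,0,-0.1],"roll":0},{"jaw":1,"xyz":[0,0,0],"roll":0},{"jaw":1,"xyz":[0,0,0],"roll":0},{"jaw":1,"xyz":[0,0,0],"roll":0},{"jaw":1,"xyz":[0,0,0],"roll":0},{"jaw":1,"xyz":[0,0,0],"roll":0}]}}

```text
clock: 32.45
eef_pos: [0.6059, -0.2952, 0.2294]
orientation: [[-0.118, -0.993, -0.003], [-0.993, 0.118, 0.002], [-0.002, 0.003, -1.0]]
contact_force: [0.4, -0.1, -0.0]
finger_gap: -0.0002
```

```bash
python3 - <<'E'
from h import *
d=snap('scene','s10'); 
cv2.imwrite('pics/s10.png',cv2.resize(d['color'][60:,60:500],None,fx=1.4,fy=1.4,interpolation=cv2.INTER_CUBIC)[:,:,::-1]); s=arm.read_state(); print(s['contact_force'],s['eef_pos'])
E
```

```text
[ 0.22697472 -0.072373    0.18860566] [ 0.6061037  -0.29532604  0.22980799]
```

View pics/s10.png

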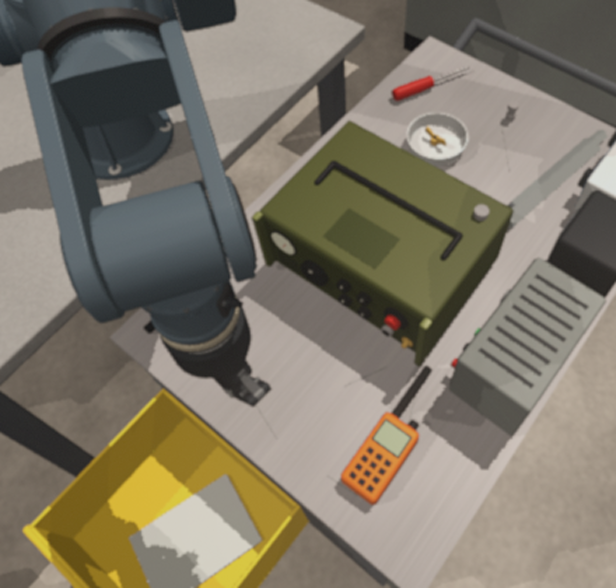

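The module lies face down in the bin at about (197,540), the nut in the dish at (435,135), and everything else is in place. Quick numeric check, then hand in.

```bash
python3 - <<'E'
from h import *
a=dict(np.load('s10.npz')); d=snap('scene','s11'); k=np.load('plane.npy'); ws=[]
for q in (a,d):
    C=cloud(q); h=C[...,2]-C[...,0]*k[0]-C[...,1]*k[1]-k[2]; u,v=60+int(197/1.4),60+int(540/1.4); print(C[v,u].round(3),'z above bin underside',(h[v,u]+.185).round(3))
print('change',abs(a['color'][340:480,80:280].astype(int)-d['color'][340:480,80:280]).max())
s=arm.read_state(); print(s['clock'],s['contact_force'])
print(arm.close_job())
E
```

```text
[ 0.57  -0.444 -0.155] z above bin underside 0.012
[ 0.569 -0.444 -0.156] z above bin underside 0.011
change 28
32.55 [ 0.56627498 -0.25639481 -0.70710908]
the job is handed in; nothing more can be done
None
```

The job is done and handed in at 32.6 s of the 72 s allowed. `close_job` reports no verdict, so the results below are from my own readings.

- **Wing nut:** I picked it off the module by its hub and set it down near the centre of the parts dish. The last picture shows it still there.
- **Module:** I dragged it out from under the radio at about 9–12 N. I then re-placed the finger behind the module's centre and pushed it over the edge. The highest reading I got was 12.4 N, but forces were only read between moves, so short peaks in between would not show.
- **Correction on the way:** The module turned about 5° during the second push, which brought a corner close to the bin's right rim. I turned it back in line with the bin before the final push.

**Last checks:**
- The module lies face down on the bin floor, about 12 mm above the bin's underside and near its centre. Its measured position agreed to about 1 mm in two pictures. The pixel difference between those pictures was not zero (at most 28 of 255 levels); I put that down to image noise.
- The arm stands clear, with only noise on the force reading.
- The dish, switch and bystanders look unmoved, judged by eye only. I did not measure them, and the whip is mostly hidden behind the arm in the last view.

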